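Tap the loose wedge of the plate rack home

TASK

One of the two wedges that lock the wooden plate rack has worked loose and stands higher than the other. Take the wooden pounder, tap the loose wedge straight down with the pounder's head (not with the gripper) until it stops moving, then stand the pounder upright on the worktop again and let go. Leave the pepper mill standing.

Things in the scene. Friction and masses are not known exactly. Their poses are not given: they have to be found in the camera images.
- pounder: Plain turned wooden kitchen pounder, loose, round about its own z, 130 mm tall, 220 g, standing upright on its head. The head, at the bottom, is 50 mm across, 54 mm high, flat below; above it a straight handle 25 to 27 mm across runs from 62 to 126 mm above the underside: grip it in its upper half. Origin: centre of the flat underside; z up along the handle.
- wedge_top (a point): Middle of the top face (23 x 24 mm) of the loose wedge, a tapered wooden key standing in a slot through one end of the fixed wooden rack's rail; moves with the wedge, 136 to 148 mm above the worktop at the start, 122 to 128 when home. Rack parts within 50 mm: at most 100 mm high. A like wedge at the rail's other end, 220 mm away, is home, lower and fixed.
- wedge (a joint): How far the loose wedge has been driven, in m: 0 to 0.006 at the start, 0.020 at its hard stop. It slides only straight down, resists with about 8 N (2 N more at 0.1 m/s) and stays where it is left.
- pepper_mill: Dark turned wooden pepper mill, 58 mm across and 170 mm tall, thicker than the pounder, with a small metal knob on top; a bystander standing upright on the worktop. Origin: centre of its underside; z up.
Not all that is in view belongs to the job. Leave any purple or yellow look-alike of the pounder alone.

How it is judged:
By the outcome, as a careful person would: the job done as asked, in the order asked, and still so for the second after the job is handed in, with the robot touching nothing.
It also fails if it takes over 48 s, if anything falls off the work surface, if the arm or the gripper's body presses on something with over 40 N, if the wrist force passes 120 N, or if a joint passes its speed limit or range.

ROBOT

A 7-joint arm with a two-finger parallel gripper is mounted at the origin on a cart in front of the work surface, level with it; the furniture and walls round the work are solid. World frame = base frame: x ahead of the robot, y to its left, z up, the work surface at z = 0. Lengths are in m, angles in degrees, forces in N, time in s.
With the tool pointing down it reaches from about 0.4 to 0.925 m from the base axis. Payload 5.6 kg.
Tool frame: the origin (TCP) lies midway between the tips of the shut fingers; the grasp point (between the pads) lies 19 mm behind it; z points along the fingers, x is the direction in which the jaws open and shut, and the axes are right-handed (so a half turn about z gives the same grasp; the last joint's range is limited). The gripper opens to 85 mm and grips with 20 to 120 N. Pads are 22 mm wide; open, the fingers measure 114 mm over their backs; the gripper's body (76 mm by 85 mm) begins 54 mm behind the grasp point. The pads swing forward as they close: fully open they stand 13 mm farther back than shut.
Start: joints at [37.3, 26.786, -0.665, 91.828, 0.344, 61.387, -3.226], TCP at [0.5, -0.416, 0.231] pointing down, gripper open.
Joint ranges: [-144.91, 144.91], [-17.63, 115.5], [-89.93, 88.59], [15.96, 139.68], [-74.01, 254.01], [8.47, 105.57], [-167.45, 167.45]. Speed limits (degrees/s): [147.25, 147.25, 180, 180, 180, 180, 180].

INTERFACE

Orientations are given as a 3x3 rotation matrix whose columns are the frame's x, y, z axes.
In Python, from workcell import ctrl gives the robot as it stands. The module is installed in compiled form; this text tells all that it offers.
- The arm moves only by the tool send_rows, never from a script. Its argument "increments" is a list that holds one entry, the list of rows, each a list of 5 numbers: the shift along the tool's x, y, z scaled (see below), then the turn about the tool's z scaled (see below), then the opening, from -1 (shut) to 1 (fully open). A call has 1 to 10 rows; each row is the pose to reach, as a shift and turn from the pose commanded when the call began, along the tool's axes at that moment; what a row does not reach only later rows make up. The controller multiplies each number of a shift by 0.2 m and each number of a turn by 30 degrees. A row lasts 1/12 s, in which the tool goes at most 41.7 mm and 7.16 degrees, less where a joint would pass 70% of its speed; a pose out of reach is approached as far as the arm can. A call with a number of a shift or a turn outside -1 to 1 is refused whole. A call with a gripper value outside its range is refused whole. The fingers move at their own pace and stop on an object; "squeeze" is the grip in N (left out, the last holds). Time passes only in rows, so rows that repeat a pose let the fingers close. It gives the time, the measured TCP pose, the force and the opening at its end, in the units of the state.
- ctrl.read_state(): the state, without advancing time (a new reading comes with each control period).
- ctrl.capture(name): name is "side" or "top" or "wrist"; returns the picture (480x640x3 uint8, red, green, blue); there is no depth.
- ctrl.camera_model(name): a dict with "mtx" (3x3 intrinsics, pixels), "R" (3x3) and "t" (3): a world point X has camera coordinates R X + t. Camera axes: x right, y down, z forward; pixel columns grow to the right and rows downward; lengths in m; the calibration is good to about 2 mm. The wrist camera is an equidistant fisheye: a pixel r from the principal point sees the ray r / f radians off the axis. A picture is of the moment at which its call begins: read the wrist's pose just before it. camera_model takes no time and is no camera call; for the wrist camera it gives the pose at the moment of the call.
- ctrl.sign_off(): hands the job in, once; it reports no verdict.
Trained networks look in the newest picture that a camera, given by its name, has taken for a name from the list of things; names that differ only in an ending like _2 or _b are one class to them, and where a whole thing is asked for, a point or a joint stands for the part that bears it (a point fixed in the world has none). Each returns a list of dicts, best first, with "confidence" (0 to 1); they miss things now and then, are a little off and sometimes report something else, mostly with a low value. They report only what shows in the picture. A call takes as long as a camera call. They do not tell look-alikes from the thing itself.
- ctrl.look_for(thing, camera): "bbox" ([left, top, width, height] in pixels, round what is visible of it).
- ctrl.cut_out(thing, camera): "region" (480x640 bool, what is visible of it) and "bbox" ([left, top, width, height] in pixels, round what is visible of it).
The state is a dict: "t": time; "joint_positions": joint angles; "qd": joint speeds; "joint_efforts": joint torques, N m; "tcp_pos": TCP position; "tcp_rot": TCP orientation; "ft_force": force on the tool from outside, world axes, zero at the start; "ft_torque": the same for the moment, N m; "width": opening from 0.0 (shut) to 1.0 (fully open).
Only numpy, scipy, OpenCV 4.12 (cv2) and the standard library are available. Lean on these libraries where they do the work, as an engineer would, in place of code of your own. Each camera call takes 0.05 s, during which the arm holds its last target.

## Working session

There is one attempt and no reset: what is moved stays moved. The work goes in short steps, Python scripts to look and compute and a tool call to move; the robot and the scene stay as the last step left them, time stands still between calls to the robot, and variables do not carry over. Pictures are saved under pics/ and viewed, and the job is handed in when it is done.

Besides the shell and the picture viewer there is one more tool, called after "Call:" in YAML: its name, and indented under it one key for each argument. send_rows: Moves the arm, as the interface text tells. Shifts and turns lie within -1 to 1; 1 stands for 0.2 m of shift or 30 degrees of turn. Its arguments: {"type":"object","properties":{"increments":{"type":"array","items":{"type":"array","items":{"type":"array","items":{"type":"number"}}}},"squeeze":{"type":"number"}},"required":["increments"]}

```bash
mkdir -p pics
cat > h.py <<'E'
import numpy as np,cv2
from workcell import ctrl
def snap(cam,fn):
    im=ctrl.capture(cam); cv2.imwrite('pics/'+fn,im[:,:,::-1]); return im
def ray(cam,uv,m=None):
    m=m or ctrl.camera_model(cam); K=np.array(m['mtx']);R=np.array(m['R']);t=np.array(m['t'])
    x=(uv[0]-K[0,2])/K[0,0];y=(uv[1]-K[1,2])/K[1,1]
    if cam=='wrist':
        r=np.hypot(x,y); d=np.array([np.sin(r)*x/r,np.sin(r)*y/r,np.cos(r)]) if r>1e-9 else np.array([0,0,1.])
    else: d=np.array([x,y,1.])
    d=R.T@d; return -R.T@t,d/np.linalg.norm(d)
def proj(cam,X,m=None):
    m=m or ctrl.camera_model(cam); K=np.array(m['mtx']);c=np.array(m['R'])@np.array(X)+np.array(m['t'])
    if cam=='wrist':
        th=np.arctan2(np.hypot(c[0],c[1]),c[2]);n=np.hypot(c[0],c[1])+1e-12;p=c[:2]/n*th
    else: p=c[:2]/c[2]
    return np.array([K[0,0]*p[0]+K[0,2],K[1,1]*p[1]+K[1,2]])
def tri(r1,r2):
    (o1,d1),(o2,d2)=r1,r2
    s=np.linalg.lstsq(np.stack([d1,-d2],1),o2-o1,rcond=None)[0]
    a=o1+s[0]*d1;b=o2+s[1]*d2; return (a+b)/2,np.linalg.norm(a-b)
def atz(r,z): o,d=r; return o+d*(z-o[2])/d[2]
E
python3 - <<'E'
from h import *
for c in ['side','top','wrist']:
    snap(c,c+'0.png')
    for th in ['pounder','wedge_top','wedge','pepper_mill']:
        print(c,th,[(r['bbox'],round(r['confidence'],2)) for r in ctrl.look_for(th,c)])
s=ctrl.read_state();print(s)
for c in ['side','top','wrist']: print(ctrl.camera_model(c))
E
```

```text
side pounder [([283.5, 276.1, 29.5, 66.3], 0.97), ([262.1, 314.2, 34.6, 71.0], 0.93), ([325.7, 316.1, 37.4, 76.3], 0.91)]
side wedge_top [([355.6, 206.0, 14.6, 29.4], 0.57)]
side wedge [([354.3, 203.1, 14.0, 34.3], 0.58)]
side pepper_mill [([212.3, 197.8, 35.8, 75.9], 0.95)]
top pounder [([323.4, 262.1, 27.8, 23.5], 0.91), ([352.5, 296.1, 24.2, 24.5], 0.74), ([382.6, 258.7, 28.2, 23.7], 0.7)]
top wedge_top [([284.9, 168.4, 14.5, 17.9], 0.75)]
top wedge [([286.9, 162.6, 7.5, 23.8], 0.61)]
top pepper_mill [([201.9, 274.6, 41.6, 34.2], 0.59)]
wrist pounder [([0.4, 4.4, 50.7, 44.2], 0.96), ([48.7, 2.1, 64.8, 23.6], 0.81)]
wrist wedge_top []
wrist wedge []
wrist pepper_mill []
{'t': 0.75, 'joint_positions': array([37.29936621, 26.78352695, -0.66457431, 91.8260975 ,  0.34345348,
       61.38654477, -3.22464344]), 'qd': array([ 0.0889006 ,  0.03423473, -0.00282388,  0.03038758, -0.04172864,
       -0.00555625,  0.00887326]), 'joint_efforts': array([ 7.89516753e-05, -5.32127130e+01,  2.18522694e-02, -2.51600772e+01,
        1.15363102e-02,  1.11687528e-03, -7.41231332e-06]), 'tcp_pos': array
[... 783 characters left out ...]
  0.        , 317.57121585],
       [  0.        , 474.88412304, 232.60858397],
       [  0.        ,   0.        ,   1.        ]]), 'R': array([[-0.00917505, -0.99981913,  0.01665939],
       [-0.99449041,  0.00738381, -0.10456718],
       [ 0.10442525, -0.01752701, -0.99437828]]), 't': array([0.08392764, 0.5141444 , 0.91324958])}
{'mtx': array([[371.64829954,   0.        , 327.65898789],
       [  0.        , 371.64829954, 232.87700449],
       [  0.        ,   0.        ,   1.        ]]), 'R': array([[ 0.76891   , -0.63935613,  0.00107554],
       [-0.61099382, -0.73430302,  0.29577969],
       [-0.18831878, -0.22808511, -0.95525558]]), 't': array([-0.65041134, -0.03803368,  0.37879487])}
```

View pics/side0.png

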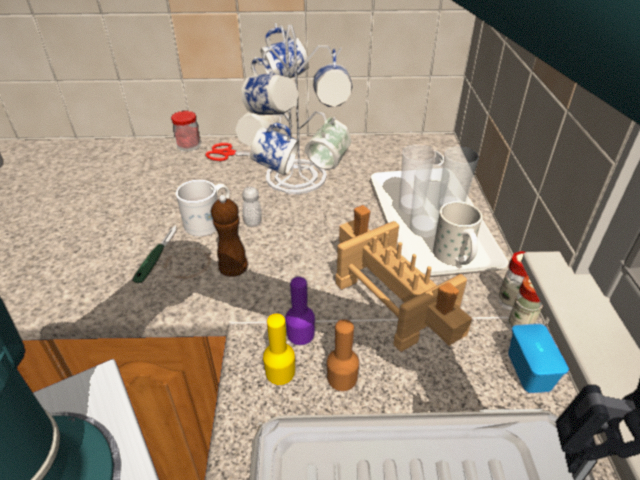

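View pics/top0.png

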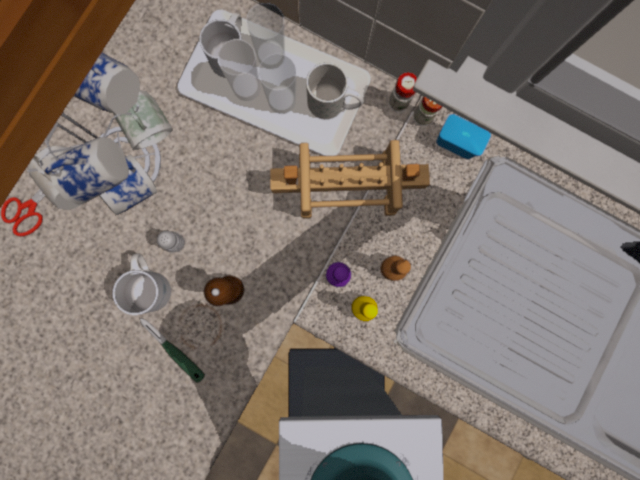

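View pics/wrist0.png

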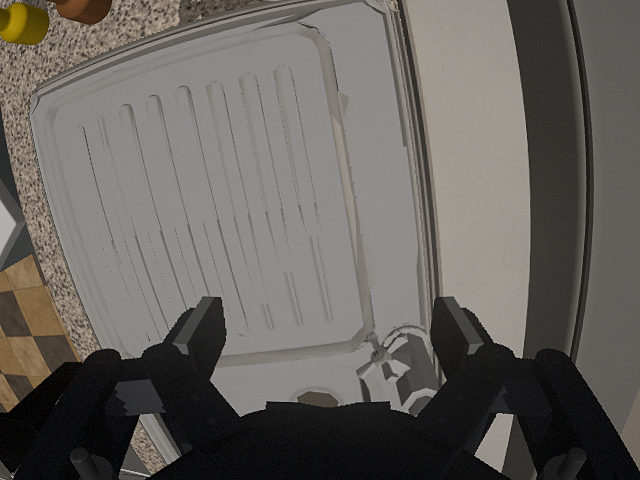

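Run:
```python
from h import *
a=cv2.imread('pics/side0.png')[190:350,320:480]; b=cv2.imread('pics/top0.png')[130:290,265:425]
cv2.imwrite('pics/z0.png',np.hstack([cv2.resize(x,(400,400),interpolation=cv2.INTER_CUBIC) for x in (a,b)]));
```

```text
(no output)
```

View pics/z0.png

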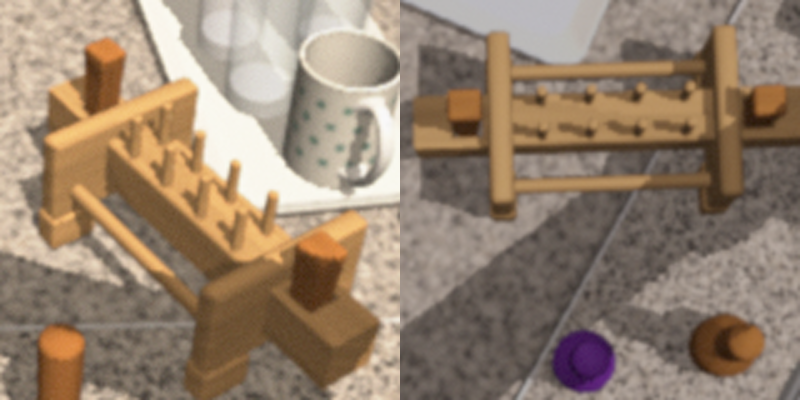

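Run:
```python
from h import *
for n,s,t in [('L',(362.4,208.8),(290.6,171.6)),('R',(448.8,288),(412,169.2)),('pTop',(344.8,325.2),(403.4,266)),('millknob',(224,190),(216,293))]:
    print(n,*tri(ray('side',s),ray('top',t)))
# pounder by base box
for n,bs,bt in [('p',[325.7,316.1,37.4,76.3],[382.6,258.7,28.2,23.7]),]:
    print(n,atz(ray('side',(343,372)),0.027),atz(ray('top',(393.5,268)),0.027))
for n,X in [('pt',(0,0,0))]: pass
r=ctrl.cut_out('pounder','side')
for q in r: print(q['bbox'],q['confidence'])
```

```text
L [0.6113566  0.12744354 0.14359254] 0.002309475062796299
R [ 0.61808208 -0.08953392  0.12900222] 0.00244000353948184
pTop [ 0.44475901 -0.06881232  0.12929438] 0.0016126817630299326
millknob [0.40391765 0.24556714 0.18891444] 0.005455660962660064
p [ 0.44319138 -0.0733068   0.027     ] [ 0.44365251 -0.06903235  0.027     ]
[283.4, 279.2, 27.4, 66.2] 0.69
[326.5, 316.3, 38.9, 75.7] 0.6
[262.2, 313.8, 34.0, 73.6] 0.6
```

Call:
send_rows:
  increments:
    - [[-0.2, -0.17, 0, -0.25, 1], [-0.4, -0.35, 0, -0.5, 1], [-0.55, -0.5, 0, -0.7, 1], [-0.7, -0.62, 0, -0.85, 1], [-0.8, -0.7, 0, -1, 1], [-0.8, -0.7, 0, -1, 1]]

```text
t: 1.3
tcp_pos: [0.4655, -0.1979, 0.2315]
tcp_rot: [[0.988, -0.158, -0.001], [-0.158, -0.987, 0.003], [-0.001, -0.003, -1.0]]
ft_force: [-0.9, 0.4, -0.6]
width: 1.002
```

Run:
```python
from h import *
s=ctrl.read_state();print(s['t'],s['tcp_pos'],s['tcp_rot'],s['ft_force'])
m=ctrl.camera_model('wrist');im=snap('wrist','w1.png')
print(-np.array(m['R']).T@m['t'])
print([(r['bbox'],round(r['confidence'],2)) for r in ctrl.look_for('pounder','wrist')],[(r['bbox'],round(r['confidence'],2)) for r in ctrl.look_for('wedge','wrist')])
for n,X in [('ptop',(.444,-.069,.13)),('L',(.6114,.1274,.1436)),('R',(.618,-.0895,.129))]: print(n,proj('wrist',X,m))
for n,s_,t_ in [('purple',(298,283),(341,275)),('yellow',(276,320),(370,310))]: print(n,tri(ray('side',s_),ray('top',t_)))
```

```text
1.3 [ 0.4654599  -0.19790251  0.23150444] [[ 9.87501001e-01 -1.57610174e-01 -8.97517124e-04]
 [-1.57606766e-01 -9.87497163e-01  3.07579463e-03]
 [-1.37107214e-03 -2.89589551e-03 -9.99994867e-01]] [-0.8598673   0.44432698 -0.62449785]
[ 0.47744509 -0.12328657  0.37420463]
[([140.0, 3.1, 84.7, 52.7], 0.81), ([246.4, 33.2, 62.9, 63.6], 0.77)] []
ptop [263.34015729  51.14392941]
L [ 447.45286505 -186.53646886]
R [516.671211  55.520446]
purple (array([0.43075783, 0.04043256, 0.12699055]), np.float64(0.0031285050823545244))
yellow (array([ 0.36860689, -0.00860548,  0.12712633]), np.float64(0.0006811379509810936))
```

View pics/w1.png

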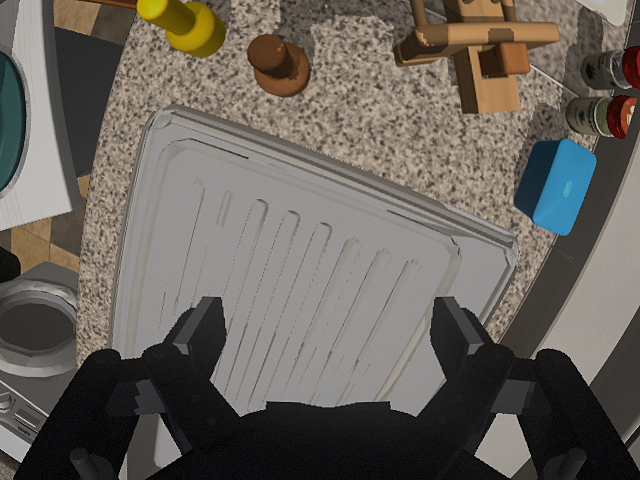

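Call:
send_rows:
  increments:
    - [[-0.08, -0.2, 0, -0.2, 1], [-0.15, -0.4, 0, -0.45, 1], [-0.2, -0.55, 0, -0.6, 1], [-0.22, -0.65, 0, -0.66, 1], [-0.225, -0.655, 0, -0.66, 1], [-0.225, -0.655, 0, -0.66, 1]]

```text
t: 1.95
tcp_pos: [0.4449, -0.0698, 0.2315]
tcp_rot: [[0.985, 0.173, 0.001], [0.173, -0.985, -0.001], [0.001, 0.001, -1.0]]
ft_force: [-0.4, -0.5, 0.0]
width: 1.002
```

Run:
```python
from h import *
s=ctrl.read_state();print(s['t'],s['tcp_pos'],s['tcp_rot'],s['qd'])
m=ctrl.camera_model('wrist');im=snap('wrist','w2.png')
print([(r['bbox'],round(r['confidence'],2)) for r in ctrl.look_for('pounder','wrist')],[(r['bbox'],round(r['confidence'],2)) for r in ctrl.look_for('wedge','wrist')])
for n,X in [('ptop',(.4445,-.069,.13)),('L',(.6114,.1274,.1436)),('R',(.618,-.0895,.129))]: print(n,proj('wrist',X,m))
s=ctrl.read_state();print(s['t'],s['tcp_pos'],s['tcp_rot'])
```

```text
1.95 [ 0.44489512 -0.06984912  0.23150278] [[ 9.84969104e-01  1.72728672e-01  8.18845472e-04]
 [ 1.72729132e-01 -9.84969222e-01 -5.28530674e-04]
 [ 7.15245185e-04  6.62024852e-04 -9.99999525e-01]] [ 1.22098426  0.55734824  2.10607236 -0.47995588  0.43966133  0.09065856
  0.58647833]
[([301.1, 174.6, 56.4, 72.2], 0.88), ([213.5, 94.9, 73.1, 56.6], 0.87), ([304.5, 46.7, 58.7, 61.3], 0.59)] [([544.7, 7.6, 61.1, 39.1], 0.57)]
ptop [326.56462236 231.65621552]
L [595.13929358  24.4301273 ]
R [530.58333246 289.70810762]
2.1 [ 0.44458605 -0.07123891  0.23119023] [[ 9.85446582e-01  1.69985382e-01  5.37326209e-05]
 [ 1.69985389e-01 -9.85446481e-01 -4.46878628e-04]
 [-2.30122122e-05  4.49508777e-04 -9.99999899e-01]]
```

View pics/w2.png

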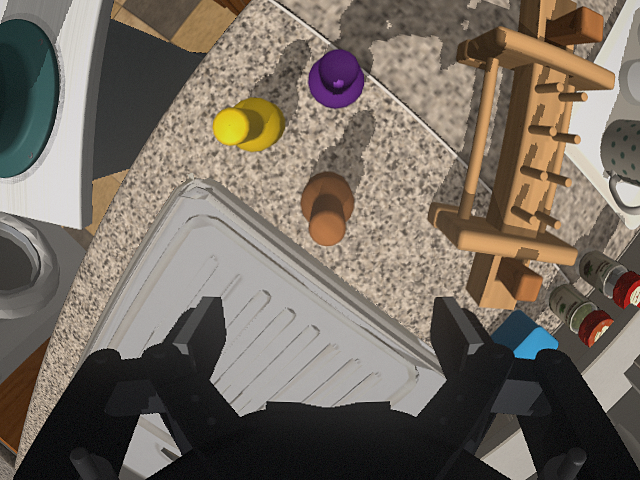

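Call:
send_rows:
  increments:
    - [[0.007, -0.015, 0.18, 0, 1], [0.007, -0.015, 0.36, 0, 1], [0.007, -0.015, 0.53, 0, 1], [0.007, -0.015, 0.65, 0, 1], [0.007, -0.015, 0.715, 0, 1], [0.007, -0.015, 0.715, 0, 1], [0.007, -0.015, 0.715, 0, 1]]

```text
t: 2.68
tcp_pos: [0.4449, -0.067, 0.0877]
tcp_rot: [[0.985, 0.172, -0.002], [0.172, -0.985, -0.0], [-0.002, -0.0, -1.0]]
ft_force: [-0.0, -0.1, 0.2]
width: 0.997
```

Call:
send_rows:
  increments:
    - [[0, 0, 0, 0, -1], [0, 0, 0, 0, -1], [0, 0, 0, 0, -1], [0, 0, 0, 0, -1], [0, 0, 0, 0, -1], [0, 0, 0, 0, -1], [0, 0, 0, 0, -1], [0, 0, 0, 0, -1], [0, 0, 0, 0, -1], [0, 0, 0, 0, -1]]
  squeeze: 70

```text
t: 3.52
tcp_pos: [0.445, -0.0662, 0.0891]
tcp_rot: [[0.985, 0.174, 0.0], [0.174, -0.985, -0.001], [0.0, 0.001, -1.0]]
ft_force: [-1.6, -0.3, 7.7]
width: 0.297
```

Run:
```python
from h import *
s=ctrl.read_state();print(s['t'],s['tcp_pos'],s['tcp_rot'],s['ft_force'],s['width'])
snap('wrist','w3.png')
snap('side','s3.png')
```

```text
3.5167 [ 0.44495822 -0.06616804  0.0890607 ] [[ 9.84727777e-01  1.74101026e-01  1.92681268e-04]
 [ 1.74101124e-01 -9.84727464e-01 -7.86906274e-04]
 [ 5.27373474e-05  8.08434491e-04 -9.99999672e-01]] [-1.55672796 -0.33457873  7.70698989] 0.2969916608893255
```

View pics/w3.png

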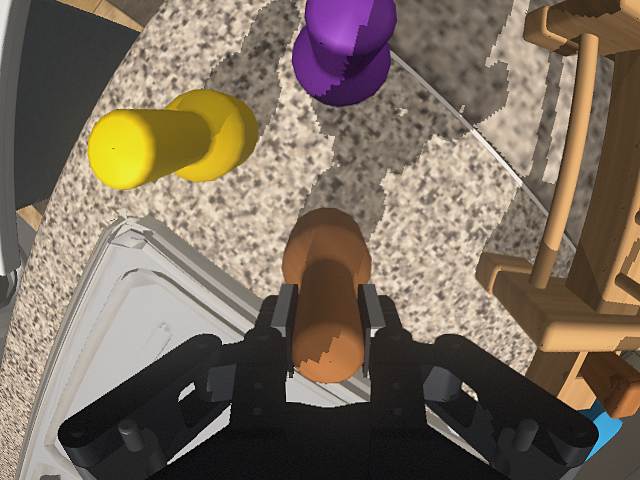

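View pics/s3.png

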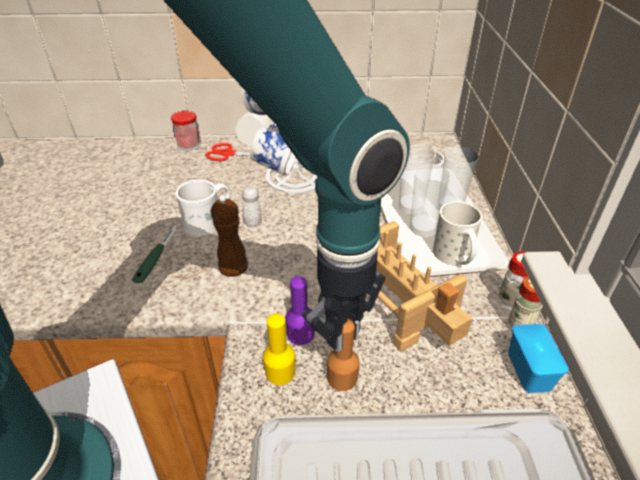

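Call:
send_rows:
  increments:
    - [[0, 0, -0.15, 0, -1], [0, 0, -0.32, 0, -1], [0, 0, -0.5, 0, -1], [0, 0, -0.68, 0, -1], [0.1, -0.1, -0.82, 0, -1], [0.25, -0.2, -0.9, 0, -1], [0.4, -0.32, -0.9, 0, -1], [0.5, -0.4, -0.9, 0, -1], [0.5, -0.4, -0.9, 0, -1], [0.5, -0.4, -0.9, 0, -1]]

```text
t: 4.45
tcp_pos: [0.5293, 0.0317, 0.2677]
tcp_rot: [[0.984, 0.177, -0.001], [0.177, -0.984, 0.0], [-0.001, -0.001, -1.0]]
ft_force: [0.0, -1.1, -2.8]
width: 0.293
```

Run:
```python
from h import *
s=ctrl.read_state();print(s['t'],s['tcp_pos'],s['tcp_rot'],s['ft_force'],s['width'])
m=ctrl.camera_model('wrist');im=snap('wrist','w4.png')
for n,X in [('L',(.6114,.1274,.1436)),('R',(.618,-.0895,.129))]: print(n,proj('wrist',X,m))
print([(r['bbox'],round(r['confidence'],2)) for r in ctrl.look_for('wedge_top','wrist')])
import pickle;pickle.dump(m,open('m4.pkl','wb'))
s=ctrl.read_state();print(s['t'],s['tcp_pos'])
```

```text
4.45 [0.52928595 0.03167675 0.26772431] [[ 9.84186567e-01  1.77129945e-01 -1.33555783e-03]
 [ 1.77130601e-01 -9.84187278e-01  3.89251067e-04]
 [-1.24549101e-03 -6.19663833e-04 -9.99999032e-01]] [ 0.02475932 -1.06025513 -2.7535859 ] 0.2931332092696
L [459.88904039 120.67249384]
R [397.34352134 358.56789417]
[([425.3, 100.2, 48.0, 35.5], 0.72)]
4.55 [0.52853327 0.02945524 0.26763089]
```

View pics/w4.png

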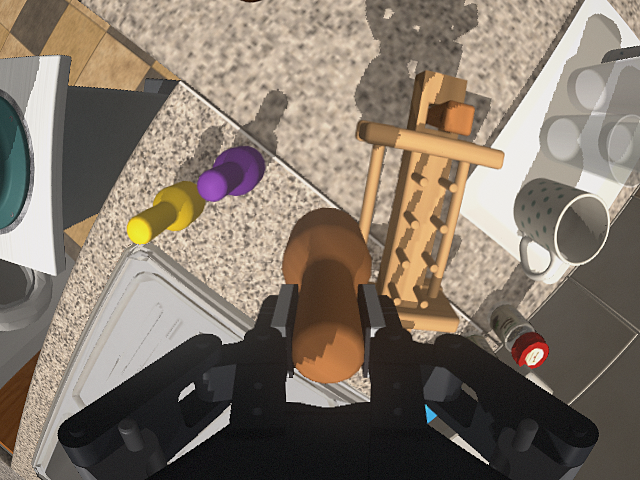

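Run:
```python
from h import *
a=cv2.imread('pics/w4.png')[80:160,410:500]; cv2.imwrite('pics/z4.png',cv2.resize(a,None,fx=6,fy=6,interpolation=cv2.INTER_CUBIC))
```

```text
(no output)
```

View pics/z4.png

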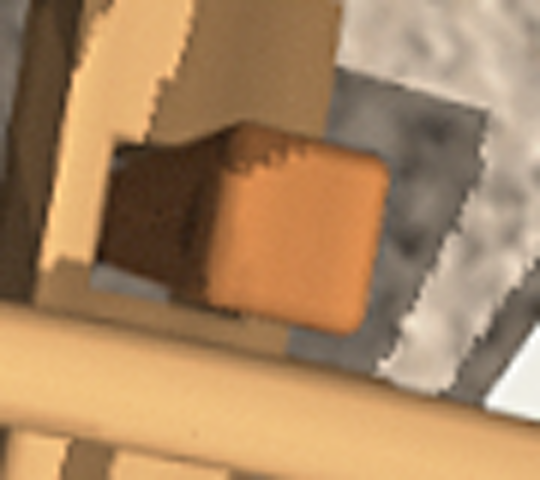

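Call:
send_rows:
  increments:
    - [[0.15, -0.13, 0, 0, -1], [0.3, -0.26, 0, 0, -1], [0.42, -0.36, 0, 0, -1], [0.49, -0.42, 0, 0, -1], [0.49, -0.42, 0, 0, -1], [0.49, -0.42, 0, 0, -1], [0.49, -0.42, 0, 0, -1]]
  squeeze: 100

```text
t: 5.13
tcp_pos: [0.6106, 0.128, 0.2678]
tcp_rot: [[0.985, 0.172, -0.001], [0.172, -0.985, -0.002], [-0.002, 0.001, -1.0]]
ft_force: [-0.8, -1.1, -1.5]
width: 0.287
```

Run:
```python
from h import *
s=ctrl.read_state();print(s['t'],s['tcp_pos'],s['tcp_rot'],s['ft_force'],s['width'])
m=ctrl.camera_model('wrist');im=snap('wrist','w5.png')
for n,X in [('L',(.6114,.128,.1436))]: print(n,proj('wrist',X,m),proj('side',X),proj('top',X))
snap('side','s5.png')
s=ctrl.read_state();print(s['t'],s['tcp_pos'])
```

```text
5.1333 [0.6106039  0.12800644 0.2678025 ] [[ 0.98503812  0.17233118 -0.00136479]
 [ 0.17232874 -0.98503795 -0.00174213]
 [-0.00164459  0.00148088 -0.99999755]] [-0.82231609 -1.07581228 -1.47957371] 0.28742256955715734
L [328.22319695 223.86592075] [361.58892608 208.74097339] [290.59460385 170.99345041]
5.2333 [0.61082467 0.1279881  0.26829734]
```

View pics/w5.png

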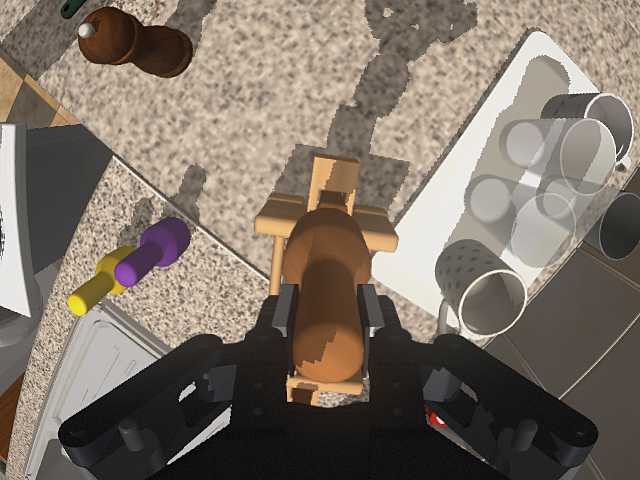

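View pics/s5.png

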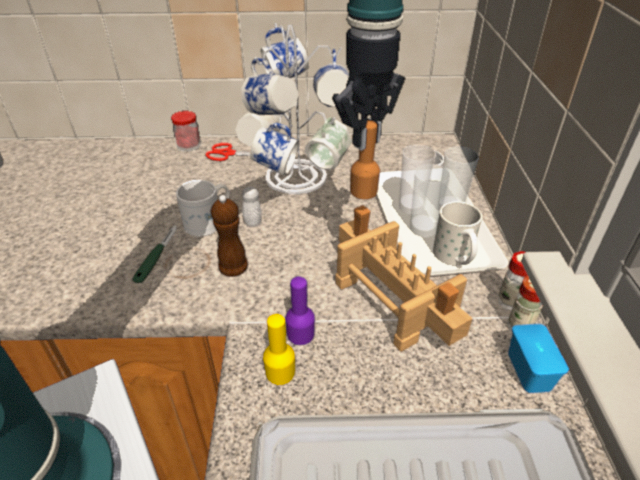

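Call:
send_rows:
  increments:
    - [[0, 0, 0.06, 0, -1], [0, 0, 0.11, 0, -1], [0, 0, 0.14, 0, -1], [0, 0, 0.15, 0, -1], [0, 0, 0.16, 0, -1], [0, 0, 0.17, 0, -1], [0, 0, 0.18, 0, -1], [0, 0, 0.19, 0, -1], [0, 0, 0.2, 0, -1], [0, 0, 0.21, 0, -1]]

```text
t: 6.07
tcp_pos: [0.6116, 0.1303, 0.2271]
tcp_rot: [[0.985, 0.174, 0.001], [0.174, -0.985, -0.0], [0.001, 0.0, -1.0]]
ft_force: [-2.3, -1.3, 5.8]
width: 0.288
```

Call:
send_rows:
  increments:
    - [[0, 0, 0.01, 0, -1], [0, 0, 0.02, 0, -1], [0, 0, 0.03, 0, -1], [0, 0, 0.04, 0, -1], [0, 0, 0.045, 0, -1]]

```text
t: 6.48
tcp_pos: [0.6116, 0.1303, 0.2186]
tcp_rot: [[0.985, 0.174, 0.001], [0.174, -0.985, -0.0], [0.001, 0.0, -1.0]]
ft_force: [-2.6, -1.6, 5.7]
width: 0.292
```

Call:
send_rows:
  increments:
    - [[0, 0, 0.01, 0, -1], [0, 0, 0.02, 0, -1], [0, 0, 0.025, 0, -1], [0, 0, 0.025, 0, -1]]

```text
t: 6.82
tcp_pos: [0.6116, 0.1302, 0.2136]
tcp_rot: [[0.985, 0.174, 0.001], [0.174, -0.985, -0.0], [0.001, 0.0, -1.0]]
ft_force: [-2.7, -0.9, 5.9]
width: 0.288
```

Call:
send_rows:
  increments:
    - [[0, 0, 0.007, 0, -1], [0, 0, 0.015, 0, -1], [0, 0, 0.015, 0, -1]]

```text
t: 7.07
tcp_pos: [0.6119, 0.1305, 0.2134]
tcp_rot: [[0.985, 0.174, 0.003], [0.174, -0.985, -0.001], [0.003, 0.001, -1.0]]
ft_force: [-6.8, -2.8, 19.4]
width: 0.289
```

Call:
send_rows:
  increments:
    - [[0, 0, 0.006, 0, -1], [0, 0, 0.01, 0, -1], [0, 0, 0.01, 0, -1]]

```text
t: 7.32
tcp_pos: [0.6121, 0.1306, 0.2133]
tcp_rot: [[0.985, 0.174, 0.004], [0.174, -0.985, -0.001], [0.004, 0.001, -1.0]]
ft_force: [-9.5, -3.6, 28.9]
width: 0.286
```

Call:
send_rows:
  increments:
    - [[0, 0, -0.1, 0, -1], [0, 0, -0.2, 0, -1], [0, 0, -0.32, 0, -1], [-0.1, 0.1, -0.32, 0, -1], [-0.25, 0.22, -0.32, 0, -1], [-0.4, 0.34, -0.32, 0, -1], [-0.5, 0.43, -0.32, 0, -1], [-0.5, 0.43, -0.32, 0, -1], [-0.5, 0.43, -0.32, 0, -1]]

```text
t: 8.07
tcp_pos: [0.5275, 0.0265, 0.2717]
tcp_rot: [[0.985, 0.171, 0.001], [0.171, -0.985, -0.001], [0.001, 0.001, -1.0]]
ft_force: [0.7, 0.2, -0.7]
width: 0.291
```

Run:
```python
from h import *
s=ctrl.read_state();print(s['t'],s['tcp_pos'],s['tcp_rot'],s['ft_force'],s['width'])
m=ctrl.camera_model('wrist');im=snap('wrist','w6.png')
for z in (.123,.125,.144): print(z,proj('wrist',(.6114,.128,z),m),proj('side',(.6114,.128,z)))
b=snap('side','s6.png')
s=ctrl.read_state();print(s['t'],s['tcp_pos'])
cv2.imwrite('pics/z6.png',np.hstack([cv2.resize(x[:,:,::-1],(400,400),interpolation=cv2.INTER_CUBIC) for x in (b[190:350,320:480],im[60:220,380:540])]))
```

```text
8.0667 [0.52752612 0.02648341 0.27172786] [[ 9.85222600e-01  1.71275270e-01  1.10042044e-03]
 [ 1.71276202e-01 -9.85222713e-01 -8.17032778e-04]
 [ 9.44221700e-04  9.93434991e-04 -9.99999061e-01]] [ 0.72124847  0.15081765 -0.69424812] 0.291217066853333
0.123 [451.87318301 112.89724918] [360.98775916 218.07044567]
0.125 [452.67990117 112.87743319] [361.04533891 217.17686907]
0.144 [460.8707734  112.69684775] [361.60077918 208.55702592]
8.1667 [0.52846499 0.02882433 0.27165955]
```

View pics/w6.png

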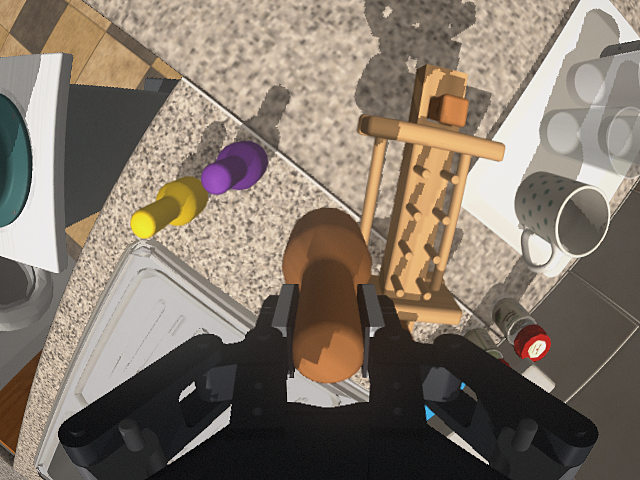

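View pics/z6.png

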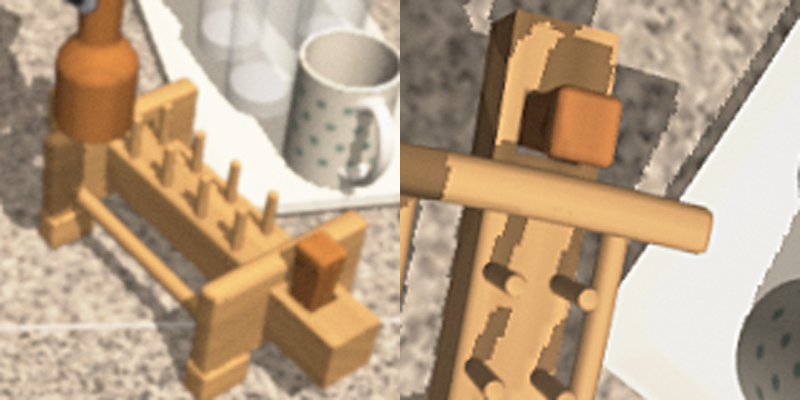

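Call:
send_rows:
  increments:
    - [[-0.15, 0.12, 0, 0, -1], [-0.3, 0.25, 0, 0, -1], [-0.43, 0.35, 0, 0, -1], [-0.495, 0.405, 0.1, 0, -1], [-0.495, 0.405, 0.27, 0, -1], [-0.495, 0.405, 0.45, 0, -1], [-0.495, 0.405, 0.62, 0, -1], [-0.495, 0.405, 0.76, 0, -1], [-0.495, 0.405, 0.85, 0, -1], [-0.495, 0.405, 0.85, 0, -1]]

```text
t: 9.0
tcp_pos: [0.4428, -0.0673, 0.0978]
tcp_rot: [[0.984, 0.177, -0.007], [0.177, -0.984, 0.002], [-0.006, -0.003, -1.0]]
ft_force: [-0.9, 0.0, -1.9]
width: 0.288
```

Run:
```python
from h import *
snap('side','s7.png')
s=ctrl.read_state();print(s['t'],s['tcp_pos'],s['tcp_rot'],s['ft_force'])
```

```text
9.05 [ 0.44406356 -0.067499    0.09972123] [[ 0.98427271  0.17661444 -0.00381642]
 [ 0.1766218  -0.98427735  0.00168252]
 [-0.00345926 -0.00233012 -0.9999913 ]] [-0.40584612 -0.0175869  -0.71724707]
```

View pics/s7.png

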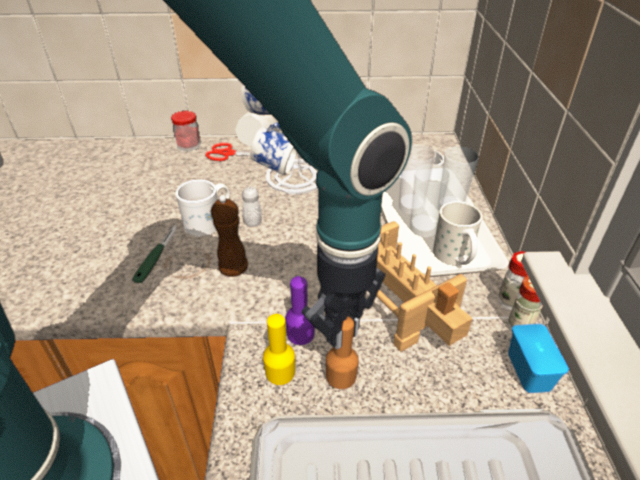

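Upright just above the worktop; lower gently (about 11 mm), watching the force.

Call:
send_rows:
  increments:
    - [[0, 0, 0.015, 0, -1], [0, 0, 0.03, 0, -1], [0, 0, 0.04, 0, -1], [0, 0, 0.047, 0, -1], [0, 0, 0.052, 0, -1], [0, 0, 0.052, 0, -1], [0, 0, 0.052, 0, -1]]

```text
t: 9.63
tcp_pos: [0.4446, -0.0691, 0.0911]
tcp_rot: [[0.985, 0.174, 0.001], [0.174, -0.985, -0.0], [0.0, 0.0, -1.0]]
ft_force: [-0.4, 0.3, -1.6]
width: 0.289
```

Call:
send_rows:
  increments:
    - [[0, 0, 0.005, 0, -1], [0, 0, 0.01, 0, -1], [0, 0, 0.014, 0, -1], [0, 0, 0.014, 0, -1], [0, 0, 0.014, 0, -1]]

```text
t: 10.05
tcp_pos: [0.4448, -0.0692, 0.0891]
tcp_rot: [[0.985, 0.174, 0.001], [0.174, -0.985, -0.001], [0.0, 0.001, -1.0]]
ft_force: [-3.0, -0.5, 11.0]
width: 0.288
```

Call:
send_rows:
  increments:
    - [[0, 0, -0.004, 0, -0.3], [0, 0, -0.004, 0, -0.2], [0, 0, -0.004, 0, 0], [0, 0, -0.004, 0, 0.3], [0, 0, -0.004, 0, 0.6], [0, 0, -0.004, 0, 1], [0, 0, -0.004, 0, 1], [0, 0, -0.004, 0, 1], [0, 0, -0.004, 0, 1], [0, 0, -0.004, 0, 1]]

```text
t: 10.88
tcp_pos: [0.4444, -0.069, 0.0889]
tcp_rot: [[0.985, 0.174, -0.0], [0.174, -0.985, -0.0], [-0.0, 0.0, -1.0]]
ft_force: [-0.0, -0.4, 0.2]
width: 0.996
```

Run:
```python
from h import *
s=ctrl.read_state();print(s['width'],s['tcp_pos'],s['ft_force'])
snap('wrist','w8.png')
```

```text
0.9962971008166709 [ 0.44444581 -0.06902258  0.08885119] [-0.02733992 -0.35083678  0.21789537]
```

View pics/w8.png

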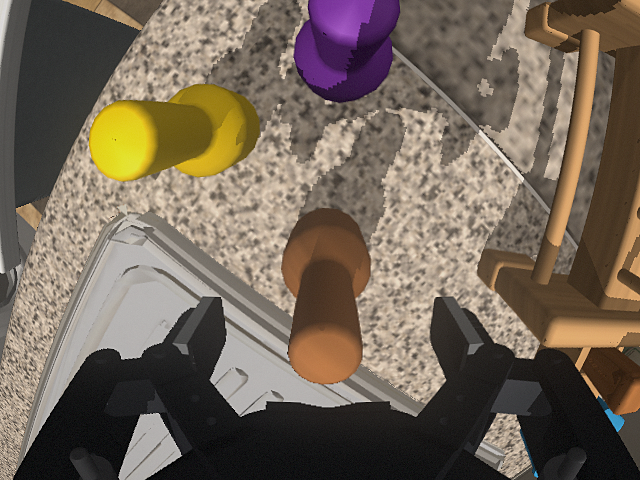

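Released and standing; now retreat straight up, then back away.

Call:
send_rows:
  increments:
    - [[0, 0, -0.12, 0, 1], [0, 0, -0.3, 0, 1], [0, 0, -0.5, 0, 1], [0, 0, -0.7, 0, 1], [0, 0, -0.85, 0, 1], [0, 0.2, -0.85, 0, 1], [0, 0.4, -0.85, 0, 1], [0, 0.6, -0.85, 0, 1], [0, 0.7, -0.85, 0, 1], [0, 0.7, -0.85, 0, 1]]

```text
t: 11.77
tcp_pos: [0.4685, -0.2124, 0.2586]
tcp_rot: [[0.986, 0.167, 0.0], [0.167, -0.986, -0.002], [-0.0, 0.002, -1.0]]
ft_force: [-1.4, -0.1, 0.2]
width: 0.999
```

Run:
```python
from h import *
s=ctrl.read_state();print(s['t'],s['tcp_pos'],s['qd'])
m=ctrl.camera_model('wrist')
a=snap('side','s9.png');b=snap('top','t9.png');snap('wrist','w9.png')
cv2.imwrite('pics/z9.png',np.hstack([cv2.resize(x[:,:,::-1],(400,480),interpolation=cv2.INTER_CUBIC) for x in (a[170:410,190:390],b[130:330,190:440])]))
print(proj('side',(.6114,.128,.124)),proj('top',(.6114,.128,.124)))
```

```text
11.7667 [ 0.46851843 -0.21241734  0.25864273] [-2.1223649  -1.57593501 -4.08255534  2.96829381 -1.98916868  0.62875494
 -2.70564862]
[361.01652821 217.62398061] [291.02993781 173.54662223]
```

View pics/s9.png

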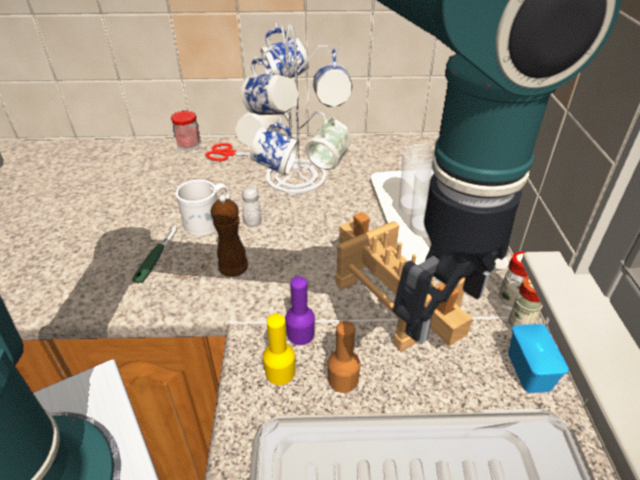

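View pics/z9.png

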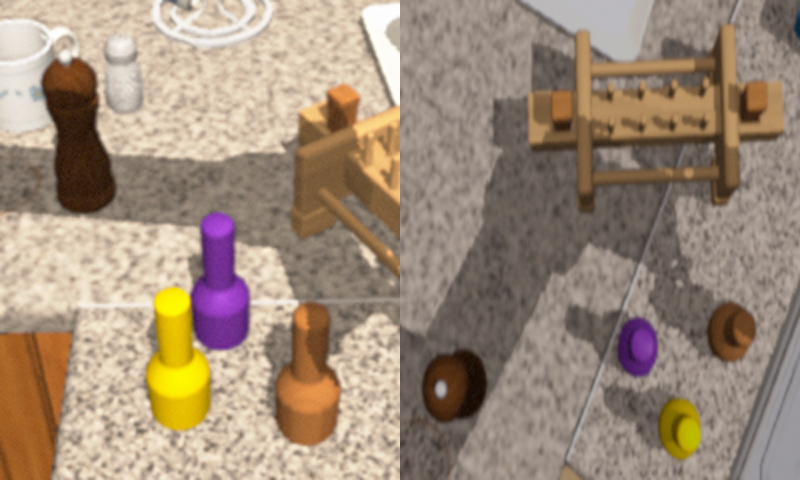

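```bash
python3 -c "
from workcell import ctrl
print(ctrl.sign_off())"
```

```text
the job is handed in; nothing more can be done
None
```

The loose wedge is driven home and the brown pounder stands upright again, released, where it first stood. I handed the job in at about 12 s; it reported no verdict.

- **Which wedge:** the one on the robot's left measured about 144 mm high, against about 129 mm for the other, so I took it as the loose one.
- **Driving it:** I pressed it straight down in one slow push with the pounder's head rather than separate taps. It moved at about 8 N, then stopped: pushing harder, up to about 30 N, moved it no further. From the arm's position its top then stood at about 124 mm, within the 122 to 128 mm home range.
- **Last checks:** the side camera put the wedge top at about 126 mm, about 2 mm above the arm's figure, which is the calibration limit. The last pictures show the pounder upright at about (0.445, -0.069), the pepper mill still standing, the purple and yellow look-alikes untouched, and the open gripper well clear.
- **Failed checks:** none failed.

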